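# Drop a spent cell into the battery box and ease its lid shut

### The arm

A 6-joint arm with a two-finger parallel gripper is mounted at the origin on the work surface. World frame = base frame: x ahead of the robot, y to its left, z up, the work surface at z = 0. Lengths are in m, angles in degrees, forces in N, time in s.
With the tool pointing down it reaches from about 0.35 to 0.875 m from the base axis. Payload 4.2 kg.
Tool frame: the origin (TCP) lies midway between the tips of the shut fingers; the grasp point (between the pads) lies 19 mm behind it; z points along the fingers, y is the direction in which the jaws open and shut (so a half turn about z gives the same grasp; the last joint's range is limited). The gripper opens to 87 mm and grips with 3 to 60 N. Pads are 19 mm wide; open, the fingers measure 117 mm over their backs; the gripper's body (75 mm by 190 mm) begins 51 mm behind the grasp point.
Start: joints at [78.3, 22.042, 0.453, 0, -68.411, -14.817], TCP at [0.279, 0.559, 0.223] pointing down, gripper open.
Joint ranges: [-179.83, 179.83], [-69.29, 118.12], [-61.27, 80.66], [-181.25, 117.63], [-171.15, -9.14], [-177.46, 177.46]. Speed limits (degrees/s): [159.86, 159.86, 180, 180, 180, 180].

### API

Orientations are given as a 3x3 rotation matrix whose columns are the frame's x, y, z axes.
In Python, from station import r gives the robot as it stands.
- The arm moves only by the tool play_rows, never from a script. Its argument "commands" is a list that holds one entry, the list of rows, each a list of 7 numbers: the shift along the world's x, y, z in m, then the turn, a rotation vector about the world's x, y, z in rad, then the closure, from 0 (fully open) to 1 (shut). A call has 1 to 5 rows; each row is the pose to reach, as a shift and turn from the pose commanded when the call began; what a row does not reach only later rows make up. A row lasts 1/10 s, in which the tool goes at most 50 mm and 8.59 degrees, less where a joint would pass 70% of its speed; a pose out of reach is approached as far as the arm can. A call with a gripper value outside its range is refused whole. The fingers move at their own pace and stop on an object; the grip force is fixed at half the most. Time passes only in rows, so rows that repeat a pose let the fingers close. It gives the time, the measured TCP pose, the force and the opening at its end, in the units of the state.
- r.sense(): the state, without advancing time (a new reading comes with each control period).
- r.capture(name): name is "scene" or "top" or "wrist"; returns a dict with "image" (400x640x3 uint8, red, green, blue), "range_z" (400x640 float32, m along the optical axis (not along the pixel's ray), 0 where there is no reading), "intrinsics" (3x3 intrinsics, pixels), "extrinsics" (4x4, takes a point from camera to world coordinates); the wrist camera has in their place "mount" (4x4, takes a point from camera to tool coordinates, whose origin is the TCP and whose axes are the flange's). Camera axes: x right, y up, looking along -z (the intrinsics and any distortion apply to the point x, -y, -z); pixel columns grow to the right and rows downward; lengths in m; the calibration is good to about 2 mm. A picture is of the moment at which its call begins: read the wrist's pose just before it.
- r.finish_job(): hands the job in, once; it reports no verdict.
The state is a dict: "time_s": time; "joints": joint angles; "joint_velocities": joint speeds; "effort": joint torques, N m; "tcp_pos": TCP position; "ee_rot": TCP orientation; "wrist_force": force on the tool from outside, world axes, zero at the start; "moment": the same for the moment, N m; "gripper_width": opening from 0.0 (shut) to 1.0 (fully open).
Only numpy, scipy, OpenCV 4.12 (cv2) and the standard library are available. Lean on these libraries where they do the work, as an engineer would, in place of code of your own. Each camera call takes 0.05 s, during which the arm holds its last target. There are 200 camera calls.

### The job

Press the red lever of the battery drop-box all the way down, so that the orange lid lifts and the spent cell waiting on the chute rolls into the box. Then let the lever up slowly, so that the lid comes down gently until it is fully shut and never drops or slams. Work it by the lever only: do not touch the lid or the cell, and leave everything else on the desk where it is.

Things in the scene. Friction and masses are not known exactly. Their poses are not given: they have to be found in the camera images.
- dropbox: Grey battery box fixed to the desk, 160 x 160 mm, 140 mm high, under an orange lid. Origin: centre of its underside; z up, the lever points to its front (-x) and is on its +y side. On its -y side an aluminium chute reaches 112 mm out, sloping down into the box at 0.2 rad, its lower lip 100 mm above the desk; a flap of the lid closes its mouth. Chute and cell are under 150 mm high.
- lever (a joint): Lever angle: 0 at rest (up), 0.32 rad fully pressed (hard stop). Pivot at [-15, 104, 55] mm in the dropbox frame, axis along the box's y; the paddle, 145 mm in front of it, sinks as the value grows. A push rod links it to the lid: lid angle = 3.28 x lever angle. Pressing the paddle takes about 4 to 8 N; let go, it springs up by itself.
- lever_pad (a point): Centre of the top face of the red ribbed paddle on the lever's end, 52 mm (box x) x 70 mm (box y). At rest 85 mm above the desk, 157 mm in front (-x) and 104 mm to +y of the box's origin, rising to the front by 0.16 rad; fully pressed 39 mm above the desk, sloping the other way, moved under 3 mm sideways.
- lid (a joint): Lid angle: 0 shut, 1.05 rad with the lever fully down. Hinged on the box's far (+x) rim; the front edge rises. Let go, it falls and slams, even from a few degrees, so follow the lever right up to its rest height. Closing faster than 2.5 rad/s (paddle rising at 110 mm/s) is a slam; letting the paddle up at 30 mm/s closes it at 0.7 rad/s.
- lid_edge (a point): The orange lid, 168 x 170 x 5 mm, top face 146 mm above the desk when shut; at its -y edge a 115 mm long flap hangs 36 mm down and holds back the cell. This point is the middle of its front edge, on the top face; the hinge line is at x = 84, z = 143 mm in the dropbox frame. The robot must not touch it.
- spent_cell: Spent black D-size cell with a copper band, 34 mm diameter, 60 mm long, lying in the chute along the box's x against the lid's flap. Origin in its middle, own x along its axis; 0.14 kg. Rolls into the box by itself within about a second once the lid is half open, and then lies with its middle below 60 mm above the desk. The robot must not touch it.
- spare_cell: Bystander: black D-size cell with a blue band standing upright near the box's front, 34 mm diameter, 60 mm high, origin under its centre.
- adapter: Bystander: black power adapter, 50 x 90 x 34 mm, lying beside the box on the lever's side, origin under its centre.
- mug: Bystander: white mug, 78 mm wide, 90 mm high, handle at its +y, origin under its centre.
- mouse: Bystander: black computer mouse, 105 x 60 x 33 mm, origin under its centre.
- phone: Bystander: red telephone lying flat, 150 x 72 x 9 mm, origin under its centre.
- torch: Bystander: aluminium torch standing on its head, 42 mm diameter, 115 mm high, origin under its centre.
- jar: Bystander: closed jar, 60 mm diameter, 75 mm high, origin under its centre.
Mind the look-alikes: they are no part of the job. What is shaped like the spent_cell but green, pink or turquoise is not meant.

How it is judged:
By the outcome, as a careful person would: the job done as asked, in the order asked, and still so for the second after the job is handed in, with the robot touching nothing.
It also fails if it takes over 42 s, if anything falls off the work surface, if the arm or the gripper's body presses on something with over 40 N, if the wrist force passes 120 N, or if a joint passes its speed limit or range.

## Working session

There is one attempt and no reset: what is moved stays moved. The work goes in short steps, Python scripts to look and compute and a tool call to move; the robot and the scene stay as the last step left them, time stands still between calls to the robot, and variables do not carry over. Pictures are saved under pics/ and viewed, about 8 in all and at most 12, crops included, and the job is handed in when it is done.

Besides the shell and the picture viewer there is one more tool, called after "Request:" in YAML: its name, and indented under it one key for each argument. play_rows: Moves the arm, as the interface text tells. Its arguments: {"type":"object","properties":{"commands":{"type":"array","items":{"type":"array","items":{"type":"array","items":{"type":"number"}}}}},"required":["commands"]}

```bash
mkdir -p pics; ls; cat > h.py <<'E'
import numpy as np,cv2
from station import r
def cloud(c):
    h,w=c["range_z"].shape;K=c["intrinsics"];Z=c["range_z"]
    u,v=np.meshgrid(np.arange(w),np.arange(h))
    p=np.stack([(u-K[0,2])/K[0,0]*Z,-(v-K[1,2])/K[1,1]*Z,-Z,np.ones_like(Z)],-1)
    P=(p@np.array(c["extrinsics"]).T)[...,:3]; P[Z<=0]=np.nan
    return P
def save(n,im): cv2.imwrite("pics/"+n+".png",cv2.cvtColor(im,cv2.COLOR_RGB2BGR))
E
python3 - <<'E'
from h import *
s=r.sense();print(s["time_s"],s["tcp_pos"],s["ee_rot"],s["gripper_width"])
for n in("scene","top"):
    c=r.capture(n);save(n,c["image"]);np.savez(""+n,**c)
    P=cloud(c);hsv=cv2.cvtColor(c["image"],cv2.COLOR_RGB2HSV)
    H,S,V=[hsv[...,i] for i in range(3)]
    for nm,m in(("red",((H<5)|(H>173))&(S>150)&(V>60)),("orange",(H>=7)&(H<20)&(S>150)&(V>90))):
        k,l,st,ce=cv2.connectedComponentsWithStats(m.astype(np.uint8))
        for i in range(1,k):
            if st[i,4]>60: q=P[l==i];print(n,nm,st[i],np.nanmedian(q,0).round(3),np.nanpercentile(q,3,axis=0).round(3),np.nanpercentile(q,97,axis=0).round(3))
E
```

```text
pics
0.0 [0.27875071 0.55873814 0.22146695] [[ 8.94733975e-01 -4.46598651e-01 -8.71528859e-04]
 [-4.46599489e-01 -8.94731797e-01 -1.97693657e-03]
 [ 1.03112621e-04  2.15805665e-03 -9.99997666e-01]] 0.9943995063979927
scene red [ 474  124   67   43 1500] [0.34  0.651 0.04 ] [0.245 0.579 0.036] [0.428 0.726 0.043]
scene red [313 174  25  14 246] [0.501 0.006 0.085] [ 0.48  -0.029  0.081] [0.524 0.033 0.09 ]
scene red [168 179  28  36 772] [ 0.465 -0.452  0.009] [ 0.39  -0.485  0.005] [ 0.53  -0.419  0.013]
scene orange [ 263  184   72   60 3124] [ 0.673 -0.088  0.146] [ 0.587 -0.166  0.143] [ 0.747 -0.007  0.149]
scene orange [   0  283   29   86 1478] [ 0.647 -1.078 -0.323] [ 0.545 -1.144 -0.329] [ 0.873 -0.799 -0.001]
top red [292 222  24  19 371] [0.502 0.003 0.084] [ 0.478 -0.03   0.074] [0.527 0.036 0.091]
top red [ 433  222   24   47 1058] [ 0.456 -0.452  0.008] [ 0.386 -0.486  0.002] [ 0.527 -0.418  0.014]
top red [  71  248   58   68 2670] [0.339 0.647 0.039] [0.251 0.576 0.033] [0.427 0.728 0.045]
top orange [515  85  32   5  61] [ 1.119 -0.896 -0.441] [ 0.972 -1.016 -0.461] [
[... 838 characters left out ...]
ange [148 334  18  12  63] [ 0.147  0.476 -0.001] [ 0.135  0.456 -0.006] [0.165 0.505 0.005]
top orange [181 336  19  11  67] [ 0.142  0.372 -0.001] [ 0.129  0.345 -0.006] [0.157 0.398 0.005]
top orange [150 349  32  15 124] [ 0.097  0.456 -0.001] [ 0.079  0.409 -0.006] [0.118 0.491 0.005]
top orange [  98  359  133   41 1784] [ 0.024  0.488 -0.001] [-0.037  0.274 -0.007] [0.072 0.623 0.005]
top orange [465 366  90  28 712] [ 0.036 -0.669 -0.001] [-0.003 -0.787 -0.007] [ 0.065 -0.53   0.005]
top orange [433 389  20   9  70] [-0.016 -0.438 -0.001] [-0.027 -0.465 -0.006] [-0.004 -0.41   0.004]
top orange [475 389  49  11 169] [-0.022 -0.613 -0.001] [-0.032 -0.687 -0.007] [-0.006 -0.547  0.006]
```

View pics/scene.png

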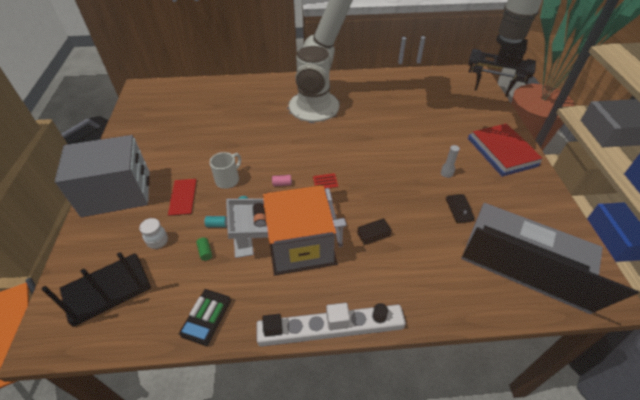

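View pics/top.png

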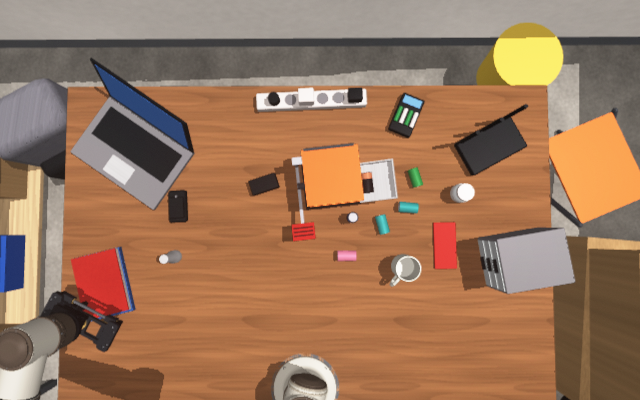

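```bash
python3 - <<'E'
from h import *
c=dict(np.load("top.npz"));P=cloud(c)
hsv=cv2.cvtColor(c["image"],cv2.COLOR_RGB2HSV);H,S,V=[hsv[...,i] for i in range(3)]
for nm,m,z in(("pad",((H<5)|(H>173))&(S>150)&(V>60),.085),("lid",(H>=5)&(H<20)&(S>150)&(P[...,2]>.12),.146)):
    m=m&(abs(P[...,2]-z)<.015)&(abs(P[...,1])<.25)
    q=P[m][:,:2].astype(np.float32)
    print(nm,cv2.minAreaRect(q*1000),np.polyfit(q[:,0]-q[:,0].mean(),P[m][:,2],1), q.mean(0))
# things above desk near pad
m=(P[...,2]>.02)&(P[...,0]>.25)&(P[...,0]<.8)&(abs(P[...,1])<.3)
k,l,st,ce=cv2.connectedComponentsWithStats(m.astype(np.uint8))
for i in range(1,k):
    if st[i,4]>20:q=P[l==i];print(st[i],np.nanmin(q,0).round(3),np.nanmax(q,0).round(3))
E
```

```text
pad ((501.2989501953125, 3.1103134155273438), (49.336387634277344, 69.20357513427734), 6.65810489654541) [-0.15577225  0.08441838] [0.50114036 0.00299131]
lid ((666.507568359375, -87.34201049804688), (168.99815368652344, 175.36666870117188), 6.406752586364746) [0.00111031 0.14540607] [ 0.6659325  -0.08486311]
[ 291  143  107   99 5375] [ 0.472 -0.279  0.045] [0.764 0.04  0.156]
[248 173  31  23 437] [0.616 0.086 0.02 ] [0.688 0.183 0.043]
[347 212  11  11 100] [ 0.53  -0.166  0.021] [ 0.562 -0.134  0.067]
[375 215  15  20 191] [ 0.492 -0.27   0.021] [ 0.553 -0.226  0.04 ]
[337 251  19  11 194] [ 0.405 -0.162  0.02 ] [ 0.438 -0.103  0.043]
[389 256  14  31 177] [ 0.332 -0.3    0.02 ] [ 0.423 -0.267  0.096]
```

Scene: the red paddle is at about (325,181) and the lid at (300,210). The top view shows the paddle at (303,232) and the spent cell in the chute at (368,182). The measured paddle centre is (0.501, 0.003, 0.085) with the box yawed about 6.5°, which fits the given geometry. I'll go above it with the fingers shut and the jaws along box y.

Request:
play_rows:
  commands:
    - [[0.017,-0.043,0,0,0,0.12,1],[0.034,-0.086,0,0,0,0.24,1],[0.051,-0.129,0,0,0,0.36,1],[0.068,-0.172,0,0,0,0.48,1],[0.085,-0.215,0,0,0,0.578,1]]

```text
time_s: 0.6
tcp_pos: [0.3641, 0.3422, 0.2222]
ee_rot: [[0.993, 0.12, -0.0], [0.12, -0.993, -0.001], [-0.0, 0.0, -1.0]]
wrist_force: [0.2, -0.5, 0.5]
gripper_width: 0.632
```

Request:
play_rows:
  commands:
    - [[0.017,-0.043,0,0,0,0,1],[0.034,-0.086,0,0,0,0,1],[0.051,-0.129,0,0,0,0,1],[0.068,-0.172,0,0,0,0,1],[0.085,-0.215,0,0,0,0,1]]

```text
time_s: 1.1
tcp_pos: [0.449, 0.1274, 0.2225]
ee_rot: [[0.993, 0.115, -0.0], [0.115, -0.993, 0.0], [-0.0, -0.0, -1.0]]
wrist_force: [0.9, 0.9, -0.0]
gripper_width: 0.173
```

Request:
play_rows:
  commands:
    - [[0.017,-0.042,-0.01,0,0,0,1],[0.034,-0.084,-0.03,0,0,0,1],[0.052,-0.126,-0.06,0,0,0,1],[0.052,-0.126,-0.085,0,0,0,1],[0.052,-0.126,-0.085,0,0,0,1]]

```text
time_s: 1.6
tcp_pos: [0.498, 0.0011, 0.1336]
ee_rot: [[0.994, 0.111, -0.01], [0.111, -0.994, -0.002], [-0.01, 0.001, -1.0]]
wrist_force: [-0.3, -0.4, 0.6]
gripper_width: 0.003
```

```bash
python3 - <<'E'
from h import *
s=r.sense();print(s["time_s"],s["tcp_pos"],s["ee_rot"].round(3),s["gripper_width"],s["joints"],s["wrist_force"])
c=r.capture("scene");save("s2",cv2.resize(c["image"][100:300,180:500],None,fx=2,fy=2))
c=r.capture("wrist");save("w2",c["image"])
E
```

```text
1.6 [0.49801563 0.00113479 0.13359644] [[ 0.994  0.111 -0.01 ]
 [ 0.111 -0.994 -0.002]
 [-0.01   0.001 -1.   ]] 0.00321533287651127 [ 18.80154551  15.12157826 -23.92365597  -0.08788954 -51.51436478
  77.62310394] [-0.29856247 -0.36081085  0.6242433 ]
```

View pics/s2.png

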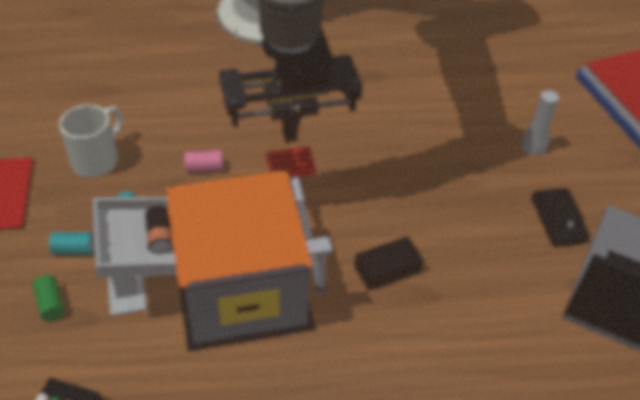

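View pics/w2.png

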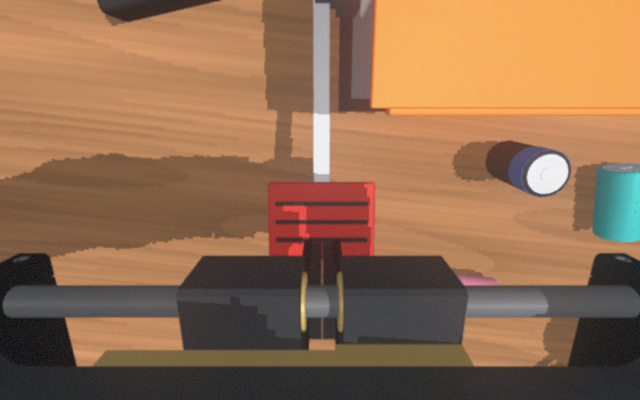

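The wrist view confirms the closed fingers are centred over the paddle (320,220), aligned with the lever and clear of the lid and the spare cell. Descending.

Request:
play_rows:
  commands:
    - [[0.002,0.001,-0.015,0,0,0,1],[0.002,0.001,-0.03,0,0,0,1],[0.002,0.001,-0.04,0,0,0,1],[0.002,0.001,-0.045,0,0,0,1],[0.002,0.001,-0.05,0,0,0,1]]

```text
time_s: 2.2
tcp_pos: [0.5037, 0.005, 0.0883]
ee_rot: [[0.993, 0.116, 0.002], [0.116, -0.993, 0.0], [0.002, -0.0, -1.0]]
wrist_force: [0.7, -0.3, 0.5]
gripper_width: 0.007
```

Request:
play_rows:
  commands:
    - [[0,0,-0.005,0,0,0,1],[0,0,-0.01,0,0,0,1],[0,0,-0.015,0,0,0,1],[0,0,-0.02,0,0,0,1],[0,0,-0.025,0,0,0,1]]

```text
time_s: 2.7
tcp_pos: [0.5024, 0.004, 0.0621]
ee_rot: [[0.993, 0.115, -0.001], [0.115, -0.993, -0.0], [-0.001, 0.0, -1.0]]
wrist_force: [-3.3, 0.3, 5.3]
gripper_width: 0.006
```

Request:
play_rows:
  commands:
    - [[0,0,-0.005,0,0,0,1],[0,0,-0.01,0,0,0,1],[0,0,-0.015,0,0,0,1],[0,0,-0.019,0,0,0,1],[0,0,-0.021,0,0,0,1]]

```text
time_s: 3.2
tcp_pos: [0.5031, 0.0041, 0.0411]
ee_rot: [[0.993, 0.115, -0.0], [0.115, -0.993, -0.0], [-0.0, 0.0, -1.0]]
wrist_force: [-2.2, -0.6, 4.8]
gripper_width: 0.003
```

Request:
play_rows:
  commands:
    - [[0,0,-0.001,0,0,0,1],[0,0,-0.002,0,0,0,1],[0,0,-0.002,0,0,0,1]]

```text
time_s: 3.5
tcp_pos: [0.5032, 0.0041, 0.0403]
ee_rot: [[0.993, 0.115, 0.0], [0.115, -0.993, -0.0], [0.0, 0.0, -1.0]]
wrist_force: [-5.0, 0.1, 9.2]
gripper_width: 0.004
```

Request:
play_rows:
  commands:
    - [[0,0,-0.001,0,0,0,1],[0,0,-0.002,0,0,0,1],[0,0,-0.002,0,0,0,1],[0,0,-0.002,0,0,0,1],[0,0,-0.002,0,0,0,1]]

```text
time_s: 4.0
tcp_pos: [0.5033, 0.0041, 0.0394]
ee_rot: [[0.993, 0.116, 0.001], [0.116, -0.993, -0.0], [0.001, 0.0, -1.0]]
wrist_force: [-6.6, -0.1, 17.0]
gripper_width: 0.007
```

Request:
play_rows:
  commands:
    - [[0,0,0,0,0,0,1],[0,0,0,0,0,0,1],[0,0,0,0,0,0,1],[0,0,0,0,0,0,1],[0,0,0,0,0,0,1]]

```text
time_s: 4.5
tcp_pos: [0.5033, 0.0041, 0.0394]
ee_rot: [[0.993, 0.116, 0.001], [0.116, -0.993, -0.0], [0.001, 0.0, -1.0]]
wrist_force: [-6.1, -0.0, 16.5]
gripper_width: 0.004
```

```bash
python3 - <<'E'
from h import *
c=r.capture("scene");save("s3",cv2.resize(c["image"][100:300,180:500],None,fx=2,fy=2))
P=cloud(c);hsv=cv2.cvtColor(c["image"],cv2.COLOR_RGB2HSV);m=(hsv[...,0]>=4)&(hsv[...,0]<20)&(hsv[...,1]>150)&(P[...,2]>.12)
q=P[m];print(np.nanmin(q,0),np.nanmax(q,0),m.sum())
E
```

```text
[-0.631701   -0.48265337  0.12126373] [0.76548101 0.01712602 0.29662122] 4469
```

View pics/s3.png

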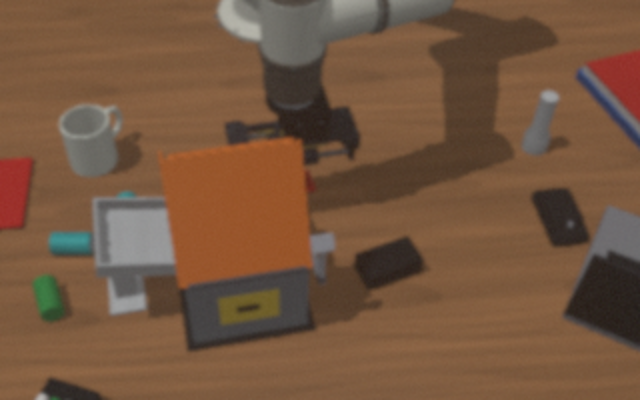

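The lid is fully open (its edge is at 0.29 m, as predicted) and the chute at (140,235) is empty. I'll hold a moment longer and check the top view.

Request:
play_rows:
  commands:
    - [[0,0,0,0,0,0,1],[0,0,0,0,0,0,1],[0,0,0,0,0,0,1],[0,0,0,0,0,0,1],[0,0,0,0,0,0,1]]

```text
time_s: 5.05
tcp_pos: [0.5033, 0.0041, 0.0394]
ee_rot: [[0.993, 0.116, 0.001], [0.116, -0.993, -0.0], [0.001, 0.0, -1.0]]
wrist_force: [-6.8, -0.3, 17.0]
gripper_width: 0.009
```

```bash
python3 - <<'E'
from h import *
c=r.capture("top");save("t3",cv2.resize(c["image"][110:260,230:430],None,fx=4,fy=4,interpolation=cv2.INTER_CUBIC))
E
```

```text
(no output)
```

View pics/t3.png

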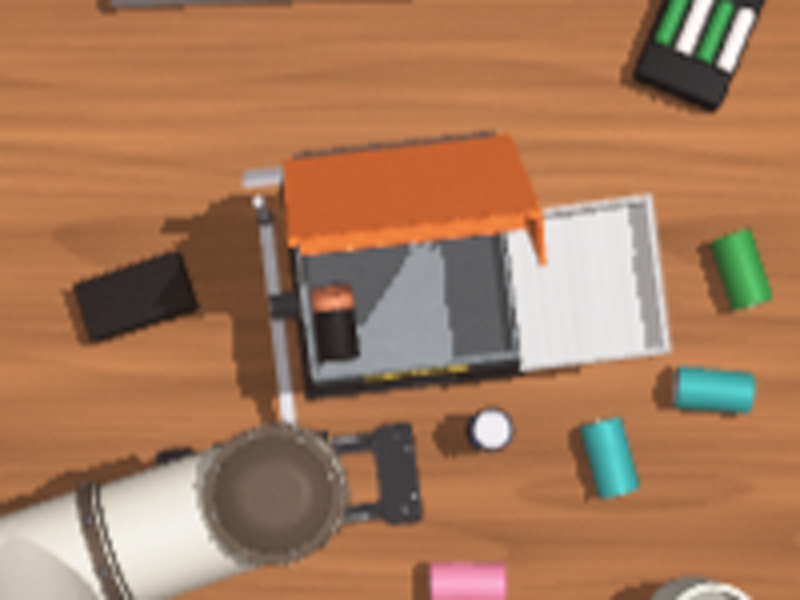

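The cell with its copper band lies in the box at (335,320), and the chute is empty. Now letting the lever up slowly at 20 mm/s.

Request:
play_rows:
  commands:
    - [[0,0,0.002,0,0,0,1],[0,0,0.004,0,0,0,1],[0,0,0.006,0,0,0,1],[0,0,0.008,0,0,0,1],[0,0,0.01,0,0,0,1]]

```text
time_s: 5.6
tcp_pos: [0.5026, 0.0041, 0.0475]
ee_rot: [[0.993, 0.115, -0.001], [0.115, -0.993, -0.0], [-0.001, 0.0, -1.0]]
wrist_force: [-2.5, -0.4, 5.5]
gripper_width: 0.002
```

Request:
play_rows:
  commands:
    - [[0,0,0.002,0,0,0,1],[0,0,0.004,0,0,0,1],[0,0,0.006,0,0,0,1],[0,0,0.008,0,0,0,1],[0,0,0.01,0,0,0,1]]

```text
time_s: 6.1
tcp_pos: [0.5031, 0.0042, 0.0578]
ee_rot: [[0.993, 0.115, 0.0], [0.115, -0.993, -0.0], [0.0, 0.0, -1.0]]
wrist_force: [-3.0, -1.1, 4.6]
gripper_width: 0.008
```

Request:
play_rows:
  commands:
    - [[0,0,0.002,0,0,0,1],[0,0,0.004,0,0,0,1],[0,0,0.006,0,0,0,1],[0,0,0.008,0,0,0,1],[0,0,0.01,0,0,0,1]]

```text
time_s: 6.6
tcp_pos: [0.5036, 0.0043, 0.0679]
ee_rot: [[0.993, 0.115, 0.001], [0.115, -0.993, 0.0], [0.001, 0.0, -1.0]]
wrist_force: [-2.2, -1.8, 5.3]
gripper_width: 0.004
```

Request:
play_rows:
  commands:
    - [[0,0,0.002,0,0,0,1],[0,0,0.004,0,0,0,1],[0,0,0.006,0,0,0,1],[0,0,0.008,0,0,0,1],[0,0,0.01,0,0,0,1]]

```text
time_s: 7.1
tcp_pos: [0.5046, 0.0045, 0.0783]
ee_rot: [[0.993, 0.116, 0.004], [0.116, -0.993, 0.001], [0.004, -0.0, -1.0]]
wrist_force: [2.3, -1.7, 4.8]
gripper_width: 0.004
```

Still in contact; the last centimetre goes at 10 mm/s.

Request:
play_rows:
  commands:
    - [[0,0,0.001,0,0,0,1],[0,0,0.002,0,0,0,1],[0,0,0.003,0,0,0,1],[0,0,0.004,0,0,0,1],[0,0,0.005,0,0,0,1]]

```text
time_s: 7.6
tcp_pos: [0.5035, 0.0047, 0.0827]
ee_rot: [[0.993, 0.115, 0.001], [0.115, -0.993, 0.001], [0.001, -0.001, -1.0]]
wrist_force: [2.7, 1.3, 3.1]
gripper_width: 0.004
```

Request:
play_rows:
  commands:
    - [[0,0,0.001,0,0,0,1],[0,0,0.002,0,0,0,1],[0,0,0.003,0,0,0,1],[0,0,0.004,0,0,0,1],[0,0,0.005,0,0,0,1]]

```text
time_s: 8.1
tcp_pos: [0.5015, 0.0039, 0.087]
ee_rot: [[0.993, 0.114, -0.003], [0.114, -0.993, -0.001], [-0.003, 0.0, -1.0]]
wrist_force: [0.3, -0.2, 0.8]
gripper_width: 0.009
```

Request:
play_rows:
  commands:
    - [[0,0,0.001,0,0,0,1],[0,0,0.002,0,0,0,1],[0,0,0.003,0,0,0,1],[0,0,0.004,0,0,0,1],[0,0,0.005,0,0,0,1]]

```text
time_s: 8.6
tcp_pos: [0.5027, 0.0041, 0.0924]
ee_rot: [[0.993, 0.115, -0.001], [0.115, -0.993, -0.0], [-0.001, 0.0, -1.0]]
wrist_force: [-1.2, -0.9, 0.0]
gripper_width: 0.005
```

The contact force has faded to zero near the rest height. Now retreating straight up and towards the base.

Request:
play_rows:
  commands:
    - [[0,0,0.01,0,0,0,1],[-0.005,0,0.03,0,0,0,1],[-0.02,0,0.06,0,0,0,1],[-0.04,0.02,0.09,0,0,0,1],[-0.06,0.05,0.11,0,0,0,1]]

```text
time_s: 9.1
tcp_pos: [0.4431, 0.0541, 0.2053]
ee_rot: [[0.994, 0.112, 0.003], [0.112, -0.994, 0.001], [0.003, -0.001, -1.0]]
wrist_force: [1.5, 0.4, 0.1]
gripper_width: 0.005
```

Request:
play_rows:
  commands:
    - [[-0.01,0.04,0.01,0,0,0,1],[-0.02,0.08,0.02,0,0,0,1],[-0.02,0.11,0.02,0,0,0,1],[-0.02,0.11,0.02,0,0,0,1],[-0.02,0.11,0.02,0,0,0,1]]

```text
time_s: 9.6
tcp_pos: [0.4227, 0.1646, 0.223]
ee_rot: [[0.993, 0.116, 0.0], [0.116, -0.993, 0.0], [0.0, -0.0, -1.0]]
wrist_force: [-0.3, -0.4, -0.2]
gripper_width: 0.011
```

```bash
python3 - <<'E'
from h import *
for n in("scene","top"):
    c=r.capture(n);P=cloud(c);hsv=cv2.cvtColor(c["image"],cv2.COLOR_RGB2HSV);H,S,V=[hsv[...,i] for i in range(3)]
    b=(P[...,0]>.4)&(P[...,0]<.8)&(abs(P[...,1])<.25)
    for nm,m in(("lid",(H>=4)&(H<20)&(S>150)&(P[...,2]>.12)&b),("pad",((H<5)|(H>173))&(S>150)&(P[...,2]>.02)&(P[...,2]<.12)&b)):
        q=P[m];print(n,nm,np.nanmedian(q,0).round(4),np.nanpercentile(q,3,axis=0).round(3),np.nanpercentile(q,97,axis=0).round(3))
    a=np.load(n+".npz")["image"]
    save("f_"+n,np.vstack([a[100:300,100:500],c["image"][100:300,100:500]]))
print(r.sense()["time_s"],r.sense()["wrist_force"])
E
```

```text
scene lid [ 0.6738 -0.0869  0.1459] [ 0.591 -0.163  0.143] [ 0.748 -0.007  0.149]
scene pad [0.5011 0.0062 0.0852] [ 0.479 -0.029  0.08 ] [0.523 0.033 0.09 ]
top lid [ 0.6659 -0.0847  0.1454] [ 0.586 -0.164  0.14 ] [ 0.746 -0.005  0.151]
top pad [0.5022 0.003  0.0843] [ 0.478 -0.028  0.077] [0.524 0.034 0.091]
9.7 [ 0.04408999 -0.61972814 -0.02723978]
```

View pics/f_top.png

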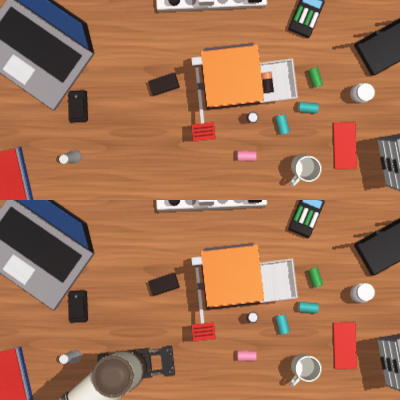

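The before (top) and after (bottom) views match: the lid at (232,275) is shut, the chute at (280,280) is empty, and the bystanders haven't moved. Handing in.

```bash
python3 -c "
from station import r
print(r.finish_job())"
```

```text
the job is handed in; nothing more can be done
None
```

The job is done and handed in: I pressed the lever with the shut fingers, the spent cell rolled into the box, and the lid came down slowly until it was shut. It took about 10 s of the 42 s allowed.

- **Press:** I pushed the paddle to its hard stop at 39 mm with about 17 N. The lid edge rose to about 0.29 m, fully open, and the top view showed the cell lying in the box and the chute empty.
- **Release:** I let the paddle up at 20 mm/s, then 10 mm/s for the last centimetre. I kept contact until the force faded to zero at rest height, then backed the arm off.
- **Last checks:** The lid top is at 146 mm and the paddle at 85 mm, both the same as at the start. The before and after top views show nothing else moved, and the robot is touching nothing. No check failed or disagreed. The lid's closing speed was not measured directly; I infer it from how fast I let the paddle up.

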